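# Check the wide warmer's temperature with the contact thermometer

### The job

Flip the cap of the wide-mouthed warmer well fully open by its thumb lever, take the contact thermometer from its holder and, pointing it straight down the middle of that leaning well, press its sprung tip lightly on the brass seat inside (about half-way into its travel, never rammed) and keep it steady there for two seconds. Then stand the thermometer back in its holder, fully down and upright, and press the cap fully shut. Leave the narrow warmer's cap shut and the cup, bottle and mouse where they are.

Things in the scene. Friction and masses are not known exactly. Their poses are not given: they have to be found in the camera images.
- well_wide: Well to check: aluminium tube, outside 60 mm, bore 50 mm, leaning 25 deg to the robot's side out of a fixed white warmer (150 x 130 mm, 76 mm high). Origin: mouth centre, 150 mm up. z: tube axis, outwards; x: away from the robot, to the cap's hinge; y: along the hinge. Inside, a flat brass seat fills the bore, square to z, 8 to 28 mm below the mouth: depth differs each time and is not measured.
- cap_wide (a joint): Angle of the wide well's grey cap: 0 shut, 2.0 fully open; starts 0 to 0.25. Stiff hinge (0.08 N m), stays where left. A disc 62 mm across, 8 mm thick, underside 1 mm above the mouth. On the hinge, square to the disc, stands a thumb lever 52 mm high, 6 mm thick (x), 30 mm wide (y): pushing its top away from the robot and then down swings the disc up and over to the well's +x.
- hinge_wide (a point): Hinge line of the wide cap, at x = 36 mm, z = 1 mm in the frame of well_wide; the axis is that frame's y.
- lever_wide (a point): Middle of the top edge of the wide cap's thumb lever, 52 mm from the hinge; moves with the cap.
- well_narrow: The other warmer, same housing, with a narrow well (outer diameter 36 mm, bore 26 mm); frame as for well_wide. Not to be used.
- cap_narrow (a joint): Angle of the narrow well's cap (rad), 0 shut; it is to stay shut. Same form, 38 mm across, with the same thumb lever.
- holder: Fixed holder of the thermometer: a grey upright tube, outer diameter 72 mm, bore 48 mm, rim 100 mm above the table, on a square foot of 110 mm. Origin: centre of its underside on the table.
- probe: Contact thermometer, 173 mm, 175 g, loose, tip down in the holder. Origin: end of the fully-out tip; z: from tip to grip. Along z: sprung steel tip, 16 mm thick, to 36 mm; white barrel, 40 mm thick, tapered below, 54 to 88; round flange, 62 mm, 88 to 95, rests on the holder's rim (origin then 12 mm above the table); black grip 95 to 173, 38 mm along x, 28 along y (pinch along y).
- probe_tip (a joint): How far the sprung tip is pushed in (m): 0 fully out, 0.012 at its stop. The spring starts at 1.2 N and rises by 0.4 N per mm (6 N at the stop).
- probe_end (a point): Centre of the end face of the sprung tip; moves in with the tip.
- cup: Loose white plastic cup, 75 mm high, 66 mm across; leave alone.
- dropper: Loose small white bottle, 75 mm high, 44 mm across; leave alone.
- mouse: Loose black computer mouse, 100 x 60 x 26 mm; leave alone.
Not all that is in view belongs to the job. What is meant by the holder is not green, and is the larger of those in its own colour.

How it is judged:
By the outcome, as a careful person would: the job done as asked, in the order asked, and still so for the second after the job is handed in, with the robot touching nothing.
It also fails if it takes over 72 s, if anything falls off the work surface, if the arm or the gripper's body presses on something with over 40 N, if the wrist force passes 120 N, or if a joint passes its speed limit or range.

### The arm

A 6-joint arm with a two-finger parallel gripper is mounted at the origin on the work surface. World frame = base frame: x ahead of the robot, y to its left, z up, the work surface at z = 0. Lengths are in m, angles in rad, forces in N, time in s.
With the tool pointing down it reaches from about 0.25 to 0.775 m from the base axis. Payload 4 kg.
Tool frame: the origin (TCP) lies midway between the tips of the shut fingers; the grasp point (between the pads) lies 19 mm behind it (grip_point_offset is the distance from the TCP to the grasp point, in m); z points along the fingers, y is the line along which they close (so a half turn about z gives the same grasp; the last joint's range is limited). The gripper opens to 94 mm and grips with 3 to 60 N. Pads are 16 mm wide; open, the fingers measure 119 mm over their backs; the gripper's body (75 mm by 177 mm) begins 78 mm behind the grasp point.
Start: joints at [-1.288, 0.087, 1.371, -0, 1.684, -0.103], TCP at [0.207, -0.51, 0.206] pointing down, gripper open.
Joint ranges: [-3.1, 3.1], [-0.76, 2.03], [0.27, 2.55], [-1.08, 4.22], [0.17, 2.65], [-2.57, 2.57]. Speed limits (rad/s): [2.79, 2.79, 3.14, 3.14, 3.14, 3.14].

### API

Orientations are given as [roll, pitch, yaw] about the fixed x, y, z axes, in that order (R = Rz(yaw) Ry(pitch) Rx(roll)).
In Python, from bench import * gives the robot as it stands.
- The arm moves only by the tool carry_out, never from a script. Its argument "commands" is a list of rows, each a list of 6 numbers: the shift along the tool's x, y, z in m, then the turn, a rotation vector about the tool's x, y, z in rad. In form: [[tx, ty, tz, rx, ry, rz], ...]. A call has exactly 5 rows; each row is the pose to reach, as a shift and turn from the pose commanded when the call began, along the tool's axes at that moment; what a row does not reach only later rows make up. A row lasts 1/10 s, in which the tool goes at most 50 mm and 8.59 degrees, less where a joint would pass 70% of its speed; a pose out of reach is approached as far as the arm can. A call with a gripper value outside its range is refused whole. "jaw" is the opening, from 0 (shut) to 1 (fully open), set as the call begins (left out, the last holds). The fingers move at their own pace and stop on an object; the grip force is fixed at half the most. Time passes only in rows, so rows that repeat a pose let the fingers close, or fill a call up. It gives the time, the measured TCP pose, the force, the opening and the grip force at its end, in the units of the state.
- get_obs(): the state, without advancing time (a new reading comes with each control period).
- snapshot(name): name is "scene" or "side" or "wrist"; returns a dict with "img" (480x640x3 uint8, red, green, blue), "range_z" (480x640 float32, m along the optical axis (not along the pixel's ray), 0 where there is no reading), "fx", "fy", "cx", "cy" (pixels), "R" (3x3) and "t" (3): a world point X has camera coordinates R X + t. Camera axes: x right, y down, z forward; pixel columns grow to the right and rows downward; lengths in m; the calibration is good to about 2 mm. A picture is of the moment at which its call begins.
- close_job(): hands the job in; it is judged then, once.
The state is a dict: "time": time; "joint_positions": joint angles; "qvel": joint speeds; "joint_torque": joint torques, N m; "tool_pos": TCP position; "ee_rot": TCP orientation; "wrist_force": force on the tool from outside, world axes, zero at the start; "wrist_torque": the same for the moment, N m; "width": finger opening in m; "finger_force": force on a finger pad.
Only numpy, scipy, OpenCV 4.12 (cv2) and the standard library are available. Lean on these libraries where they do the work, as an engineer would, in place of code of your own. Each camera call takes 0.05 s, during which the arm holds its last target. There are 200 camera calls.

## Working session

There is one attempt and no reset: what is moved stays moved. The work goes in short steps, Python scripts to look and compute and a tool call to move; the robot and the scene stay as the last step left them, time stands still between calls to the robot, and variables do not carry over. Pictures are saved under pics/ and viewed, at most 10 in all, crops included, and the job is handed in when it is done.

Besides the shell and the picture viewer there is one more tool, called after "Emit:" as name([rows], argument=value, ...), one row to a line, values as JSON. carry_out: Moves the arm, as the interface text tells. Its arguments: {"type":"object","properties":{"commands":{"type":"array","items":{"type":"array","items":{"type":"number"}}},"jaw":{"type":"number"}},"required":["commands"]}

```bash
ls; mkdir -p pics; python3 - <<'E'
from bench import *
import cv2,numpy as np
o=get_obs();print({k:np.round(v,3).tolist() for k,v in o.items()})
a=[]
for n in("scene","side"):
    s=snapshot(n);np.savez('pics/'+n+'0.npz',**s)
    print(n,s['fx'],s['cx'],s['cy'],(-s['R'].T@s['t']).round(3),s['R'].round(2).tolist())
    cv2.imwrite('pics/'+n+'0.png',s['img'][:,:,::-1])
E
```

```text
pics
{'time': 0.0, 'joint_positions': [-1.288, 0.088, 1.372, -0.0, 1.684, -0.103], 'qvel': [-0.001, -0.001, 0.002, 0.0, -0.0, -0.0], 'joint_torque': [-0.003, -34.019, -30.243, 0.071, 0.033, -0.0], 'tool_pos': [0.207, -0.509, 0.204], 'ee_rot': [-3.139, -0.0, 0.386], 'wrist_force': [1.123, 0.651, 0.63], 'wrist_torque': [0.007, 0.039, 0.006], 'finger_force': 0.0, 'width': 0.094}
scene 500.90918703345005 320.8921765367955 244.28802755601544 [1.156 0.379 0.655] [[-0.59, 0.8, -0.01], [0.47, 0.33, -0.82], [-0.65, -0.49, -0.58]]
side 591.2722917294736 314.56447971019264 248.3310700793846 [0.413 0.791 1.014] [[-0.98, -0.18, 0.02], [-0.14, 0.69, -0.71], [0.12, -0.7, -0.7]]
```

View pics/scene0.png

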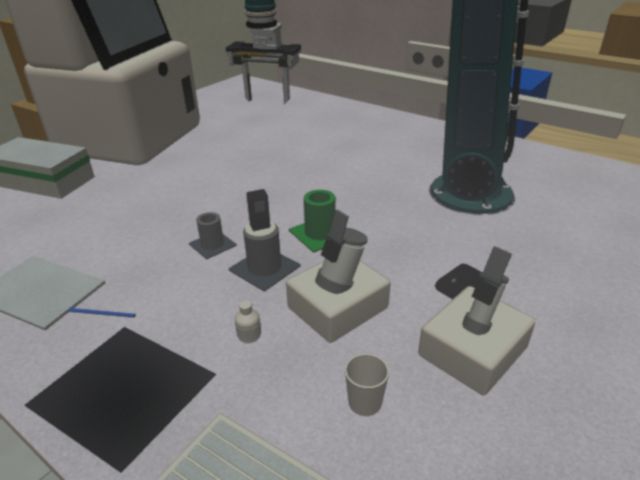

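View pics/side0.png

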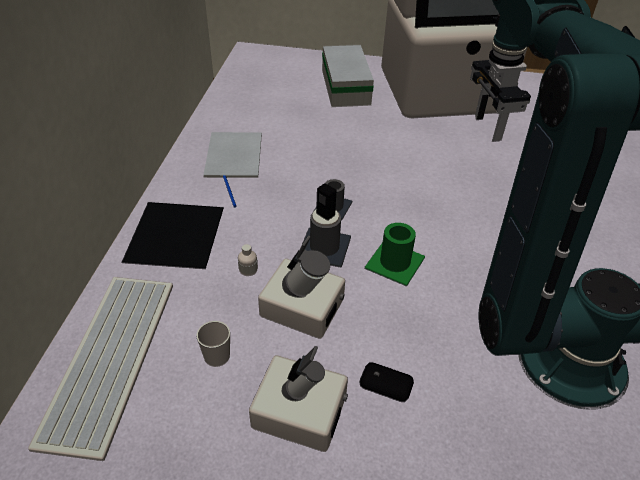

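Scene view: the wide well is at about (345,255), with its lever at (337,235). The probe in its grey holder is at (262,245). The narrow warmer is at (485,320), and the small grey and green holders are decoys. In the side view the wide cap is at (315,263) and the probe grip at (327,200).

```bash
cat > h.py <<'E'
import numpy as np,cv2
from scipy.spatial.transform import Rotation as Ro
def cloud(s):
    z=s['range_z'];v,u=np.mgrid[:480,:640]
    c=np.stack([(u-s['cx'])/s['fx']*z,(v-s['cy'])/s['fy']*z,z],-1)
    P=(c-s['t'])@s['R'];P[z==0]=np.nan
    return P
def proj(s,X):
    c=np.atleast_2d(X)@s['R'].T+s['t'];return np.c_[c[:,0]/c[:,2]*s['fx']+s['cx'],c[:,1]/c[:,2]*s['fy']+s['cy']]
def wellR(yaw):  # columns x,y,z
    a=np.radians(25);return Ro.from_euler('zy',[yaw,0]).as_matrix()@Ro.from_euler('y',-a).as_matrix()
def rect(p): 
    r=cv2.minAreaRect((p*1000).astype(np.float32));return np.round(r[0],1),np.round(r[1],1),round(r[2],1)
E
python3 - <<'E'
from h import *
C={}
for n,box,hb in(("scene",(250,170,420,345),(225,180,305,290)),("side",(250,225,350,340),(300,180,355,268))):
    s=dict(np.load(f'pics/{n}0.npz'));P=cloud(s);im=s['img'].astype(int)
    t=P[300:,:200] if n=="side" else P[100:200,300:400]
    print(n,'table z',np.nanmedian(t[...,2]).round(4))
    def crop(b):return P[b[1]:b[3],b[0]:b[2]].reshape(-1,3),im[b[1]:b[3],b[0]:b[2]].reshape(-1,3)
    p,c=crop(box)
    m=(abs(p[:,2]-.076)<.004)&(c.min(1)>110)
    print(' housing top',rect(p[m][:,:2]),m.sum())
    q,c2=crop(hb)
    for lo,hi in((.003,.012),(.08,.096),(.1,.109),(.12,.18),(.178,.195)):
        m=(q[:,2]>lo)&(q[:,2]<hi)&(c2.max(1)-c2.min(1)<25)
        if m.sum()>5: print(' holder',lo,hi,m.sum(),rect(q[m][:,:2]))
    for lo,hi in((.1,.13),(.13,.15),(.15,.17),(.17,.19),(.19,.21)):
        m=(p[:,2]>lo)&(p[:,2]<hi)
        if m.sum()>5: print(' well',lo,hi,m.sum(),rect(p[m][:,:2]))
E
```

```text
scene table z 0.001
 housing top (array([520.4, -69.7]), array([336.6, 224.4]), 22.1) 2334
 holder 0.003 0.012 1297 (array([ 423.1, -331.4]), array([493.6, 208.7]), 45.4)
 holder 0.08 0.096 240 (array([ 504.5, -212.1]), array([ 58.7, 183.9]), 84.8)
 holder 0.1 0.109 337 (array([ 504.8, -214.2]), array([ 68.5, 182.1]), 80.8)
 holder 0.12 0.18 567 (array([ 568.7, -220.9]), array([24.6, 44.2]), 28.5)
 holder 0.178 0.195 197 (array([ 561.5, -223.8]), array([29.7, 37.5]), 58.8)
 well 0.1 0.13 1213 (array([ 521.3, -158.3]), array([325. , 190.8]), 45.2)
 well 0.13 0.15 583 (array([ 558. , -108.6]), array([236. ,  73.9]), 83.7)
 well 0.15 0.17 797 (array([ 550.5, -105.6]), array([235.1,  83.4]), 85.2)
 well 0.17 0.19 445 (array([ 574.2, -122.4]), array([234.4,  41.6]), 82.4)
 well 0.19 0.21 166 (array([573. , -24.5]), array([31.1, 13.5]), 85.1)
side table z 0.0006
 housing top (array([614.4, -32.9]), array([128.9, 232.6]), 76.6) 1922
 holder 0.003 0.012 675 (array([ 563.3, -322.6]), array([145.8, 330.2]), 11.5)
 holder 0.08 0.096 161 (array([ 551.8, -212.1]), array([70.8, 49. ]), 28.0)
 holder 0.1 0.109 242 (array([ 556.1, -214. ]), array([67.4, 58.2]), 8.5)
 holder 0.12 0.18 837 (array([ 555.9, -113.8]), array([ 59.3, 229.7]), 5.5)
 holder 0.178 0.195 175 (array([ 573.5, -125.5]), array([231.1,  41.8]), 80.9)
 well 0.1 0.13 314 (array([569.6, -95.3]), array([210.5,  75.5]), 89.8)
 well 0.13 0.15 239 (array([564.3, -10.1]), array([36.8, 84.1]), 67.3)
 well 0.15 0.17 678 (array([556.1, -15.4]), array([78.7, 62.9]), 11.3)
 well 0.17 0.19 91 (array([568.2, -20.8]), array([34.8, 29.3]), 65.1)
 well 0.19 0.21 32 (array([567.8, -20.9]), array([28.9,  8.7]), 66.8)
```

```bash
python3 - <<'E'
from h import *
A=[]
for n in("scene","side"):
    s=dict(np.load(f'pics/{n}0.npz'));P=cloud(s).reshape(-1,3);im=s['img'].astype(int).reshape(-1,3)
    d=np.hypot(P[:,0]-.553,P[:,1]+.02)<.12
    H=P[d&(abs(P[:,2]-.076)<.003)&(im.min(1)>95)];print(n,'housing',rect(H[:,:2]),len(H), np.median(H[:,2]).round(4))
    L=P[d&(P[:,2]>.175)&(np.hypot(P[:,0]-.572,P[:,1]+.02)<.05)];print(' lever',rect(L[:,:2]),L[:,2].max().round(4),im[d&(P[:,2]>.175)].mean(0))
    h=np.hypot(P[:,0]-.556,P[:,1]+.216)
    F=P[(h<.1)&(P[:,2]>.003)&(P[:,2]<.012)&(P[:,1]<-.14)];print(' foot',rect(F[:,:2]))
    F=P[(h<.045)&(P[:,2]>.1)&(P[:,2]<.112)];print(' flange',rect(F[:,:2]),len(F),np.percentile(F[:,2],[50,95]).round(4))
    G=P[(h<.045)&(P[:,2]>.12)&(P[:,2]<.18)];print(' grip',rect(G[:,:2]))
    G=P[(h<.045)&(P[:,2]>.180)];print(' gtop',rect(G[:,:2]),np.median(G[:,2]).round(4))
    for nm,c in(('cup',0),):pass
    # all objects heights nearby
    np.save(f'pics/W{n}.npy',P[d&(P[:,2]>.085)&(np.hypot(P[:,0]-.553,P[:,1]+.02)<.07)])
s=dict(np.load('pics/side0.npz'));P=cloud(s)
dd=P[255:270,308:326].reshape(-1,3);c=np.nanmean(dd,0);u,S,V=np.linalg.svd(dd-c);print('disc patch',c.round(4),V[2].round(3),S[2]/len(dd)**.5)
print(np.degrees(np.arccos(abs(V[2][2]))))
big=cv2.resize(s['img'][170:350,230:370],None,fx=4,fy=4,interpolation=2)[:600];s2=dict(np.load('pics/scene0.npz'))
b2=cv2.resize(s2['img'][180:340,220:400],None,fx=3,fy=3)
o=np.zeros((480,800,3),np.uint8);a=cv2.resize(s['img'][190:330,240:360],(411,480));b=cv2.resize(s2['img'][180:340,240:370],(389,480));o[:,:411]=a;o[:,411:]=b
cv2.imwrite('pics/c1.png',o[:,:,::-1])
E
```

```text
scene housing (array([575.6, -25.4]), array([130. , 147.3]), 76.3) 2241 0.0763
 lever (array([574. , -25.4]), array([31.7, 21.3]), 76.1) 0.218 [73.64594595 74.71351351 73.61621622]
 foot (array([ 555.9, -230.8]), array([196.4, 167.8]), 1.7)
 flange (array([ 565.8, -218. ]), array([56.4, 68.6]), 47.8) 366 [0.1068 0.1094]
 grip (array([ 568.7, -220.9]), array([24.6, 44.2]), 28.5)
 gtop (array([ 561.2, -223.7]), array([29.7, 36.9]), 58.5) 0.1851
side housing (array([572.8, -22.9]), array([129., 147.]), 76.8) 1767 0.0757
 lever (array([568.3, -22.4]), array([32.8, 16.4]), 64.1) 0.2179 [40.35106383 39.         38.41489362]
 foot (array([ 553.5, -234.7]), array([159.6, 194.9]), 77.6)
 flange (array([ 556.1, -214. ]), array([67.4, 58.2]), 8.5) 282 [0.1058 0.1103]
 grip (array([ 558.7, -214.7]), array([44.1, 25.1]), 1.0)
 gtop (array([ 558.7, -223.1]), array([29.4, 38.1]), 57.8) 0.1841Traceback (most recent call last):
  File "<stdin>", line 17, in <module>
    u, s, vh = gufunc(a, signature=signature)
               ~~~~~~^^^^^^^^^^^^^^^^^^^^^^^^
    raise LinAlgError("SVD did not converge")
numpy.linalg.LinAlgError: SVD did not converge
```

```bash
cat > fit.py <<'E'
from h import *
from scipy.optimize import least_squares
for n in("scene","side"):
    s=dict(np.load(f'pics/{n}0.npz'));P=cloud(s).reshape(-1,3)
    R=wellR(np.radians(-13.5)); 
    W=np.load(f'pics/W{n}.npy'); 
    # tube cylinder in well frame guess origin
    Q=(W-np.array([.555,-.02,.15]))@R
    m=(Q[:,2]<-.006)&(Q[:,2]>-.06)&(np.hypot(Q[:,0],Q[:,1])<.05);q=Q[m]
    f=least_squares(lambda p:np.hypot(q[:,0]-p[0],q[:,1]-p[1])-.03,[0,0],loss='soft_l1',f_scale=.001)
    print(n,'tube',len(q),f.x.round(4),np.median(abs(f.fun)).round(4),'mouth', (R@[f.x[0],f.x[1],0]+[.555,-.02,.15]).round(4), 'slide to z .15:',(lambda M:(M+R[:,2]*(.15-M[2])/R[2,2]).round(4))(R@[f.x[0],f.x[1],0]+[.555,-.02,.15]))
    Q=Q-[f.x[0],f.x[1],0]
    m=(np.hypot(Q[:,0],Q[:,1])<.025)&(Q[:,2]>0);q=Q[m]
    if len(q)>20:
        pf=np.polyfit(q[:,0],q[:,2],1);print(' disc: slope deg',np.degrees(np.arctan(pf[0])).round(1),'z at 0',pf[1].round(4),len(q))
    # holder cylinder, and flange, radial fits
    h=np.hypot(P[:,0]-.558,P[:,1]+.22)
    for nm,lo,hi,r in(('tube',.02,.095,.036),('flange',.1005,.106,.031)):
        q=P[(h<.06)&(P[:,2]>lo)&(P[:,2]<hi)]
        f=least_squares(lambda p:np.hypot(q[:,0]-p[0],q[:,1]-p[1])-r,[.558,-.22],loss='soft_l1',f_scale=.001);print(' ',nm,len(q),f.x.round(4),np.median(abs(f.fun)).round(4))
    q=P[(h<.045)&(P[:,2]>.1835)];print('  gtop',rect(q[:,:2]))
    for z in(.12,.14,.16,.175):
        q=P[(h<.045)&(abs(P[:,2]-z)<.008)];print('  grip',z,q.mean(0).round(4),len(q))
E
python3 fit.py; python3 - <<'E'
from h import *
s=dict(np.load('pics/side0.npz'));s2=dict(np.load('pics/scene0.npz'))
o=np.zeros((480,800,3),np.uint8);o[:,:411]=cv2.resize(s['img'][190:330,240:360],(411,480));o[:,411:]=cv2.resize(s2['img'][180:340,240:370],(389,480))
cv2.imwrite('pics/c1.png',o[:,:,::-1])
E
```

```text
scene tube 1041 [-0.0026 -0.002 ] 0.0017 mouth [ 0.5522 -0.0214  0.1489] slide to z .15: [ 0.5517 -0.0213  0.15  ]
 disc: slope deg -8.0 z at 0 0.0161 176
  tube 1033 [ 0.558  -0.2265] 0.0007
  flange 115 [ 0.5592 -0.2259] 0.0014
  gtop (array([ 560.3, -224.5]), array([27.2, 36.1]), 58.7)
  grip 0.12 [ 0.5684 -0.2174  0.1201] 142
  grip 0.14 [ 0.5683 -0.2175  0.14  ] 145
  grip 0.16 [ 0.568  -0.2173  0.1602] 152
  grip 0.175 [ 0.5678 -0.2175  0.1751] 160
side tube 508 [-0.0049 -0.0007] 0.0009 mouth [ 0.5505 -0.0197  0.1479] slide to z .15: [ 0.5496 -0.0195  0.15  ]
 disc: slope deg -7.5 z at 0 0.016 376
  tube 697 [ 0.5581 -0.2257] 0.0009
  flange 134 [ 0.5578 -0.2264] 0.0032
  gtop (array([ 558.6, -222.8]), array([27.8, 35.9]), 61.6)
  grip 0.12 [ 0.5573 -0.2139  0.1198] 96
  grip 0.14 [ 0.5566 -0.2142  0.1397] 98
  grip 0.16 [ 0.5558 -0.2134  0.1602] 107
  grip 0.175 [ 0.5572 -0.2159  0.1768] 140
```

View pics/c1.png

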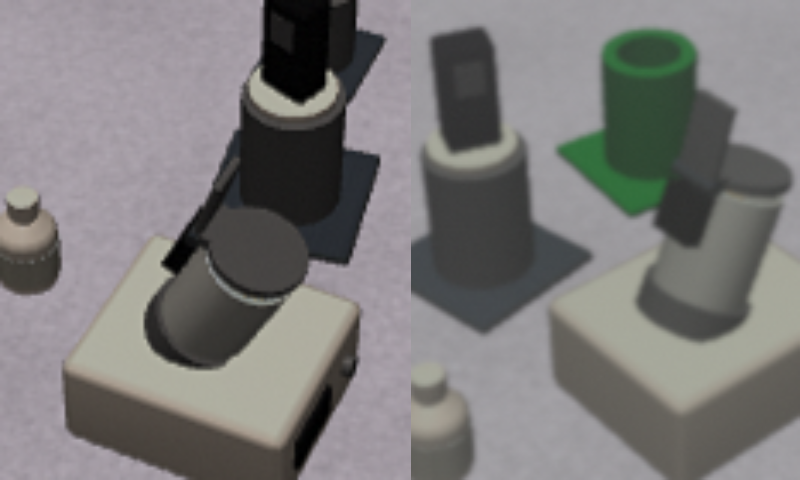

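The crop shows the wide cap slightly raised, about 8° by the disc fit, with its lever leaning to the robot. The probe sits upright in the larger grey holder. Measured values: mouth about (0.551, -0.0205, 0.150), yaw -13.5°, holder about (0.558, -0.226). Next, a planner for the cap opening.

```bash
cat >> h.py <<'E'
import json
M=np.array([.551,-.0205,.150]);YAW=np.radians(-13.5);RW=wellR(YAW);HG=M+RW@[.036,0,.001]
HX=np.array([np.cos(YAW),np.sin(YAW),0])   # horizontal, away from robot
HOLD=np.array([.558,-.226,0])
def down(yaw):return Ro.from_euler('xyz',[np.pi,0,yaw])
def load():
    d=json.load(open('cmd.json'));return np.array(d[0]),Ro.from_rotvec(d[1])
def plan(segs,vmax=.045,wmax=np.radians(8)):
    """segs: (pos,Rot[,rows]); prints rounded calls, stores final commanded pose"""
    try:p,r=load()
    except FileNotFoundError:p,r=np.array([.207,-.51,.206]),down(.386)
    rows=[];a,b=p,r
    for sg in segs:
        q,s=np.array(sg[0]),sg[1];rv=(b.inv()*s).as_rotvec()
        n=sg[2] if len(sg)>2 else max(1,int(np.ceil(max(np.linalg.norm(q-a)/vmax,np.linalg.norm(rv)/wmax))))
        for i in range(1,n+1):rows.append((a+(q-a)*i/n,b*Ro.from_rotvec(rv*i/n)))
        a,b=q,s
    while len(rows)%5:rows.append(rows[-1])
    for k in range(0,len(rows),5):
        out=[np.r_[np.round(r.inv().apply(x-p),4),np.round((r.inv()*y).as_rotvec(),4)] for x,y in rows[k:k+5]]
        print(json.dumps([[float(v)+0. for v in o] for o in out]))
        p=p+r.apply(out[-1][:3]);r=r*Ro.from_rotvec(out[-1][3:])
    json.dump([p.tolist(),r.as_rotvec().tolist()],open('cmd.json','w'))
def lev(al,rho=.038,extra=0):
    a=np.radians(al);return HG+HX*(rho*np.sin(a)-(.003-extra)*np.cos(a)-.008)+np.array([0,0,1])*(rho*np.cos(a)+(.003-extra)*np.sin(a))
E
python3 - <<'E'
from h import *
print(HG)
D=down(YAW);S=lev(-17)-HX*.03
plan([((.207,-.51,.33),down(.386)),(S+[0,0,.12],D),(S,D,4)]+[(lev(a),D,2) for a in range(-15,91,15)]+[(lev(90,extra=.004),D,2)])
E
```

```text
[ 0.58231465 -0.02801798  0.16612057]
[[0.0, 0.0, -0.0413, 0.0, 0.0, 0.0], [0.0, 0.0, -0.0827, 0.0, 0.0, 0.0], [0.0, 0.0, -0.124, 0.0, 0.0, 0.0], [0.0348, -0.024, -0.1234, 0.0, 0.0, 0.0444], [0.0696, -0.0479, -0.1228, 0.0, 0.0, 0.0888]]
[[0.0325, -0.027, 0.0006, 0.0, 0.0, 0.0444], [0.065, -0.0539, 0.0012, 0.0, 0.0, 0.0888], [0.0975, -0.0809, 0.0018, 0.0, 0.0, 0.1332], [0.13, -0.1078, 0.0024, 0.0, 0.0, 0.1776], [0.1625, -0.1348, 0.003, 0.0, 0.0, 0.222]]
[[0.0258, -0.0334, 0.0006, 0.0, 0.0, 0.0444], [0.0516, -0.0669, 0.0012, 0.0, 0.0, 0.0888], [0.0774, -0.1004, 0.0018, 0.0, 0.0, 0.1332], [0.1032, -0.1338, 0.0024, 0.0, 0.0, 0.1776], [0.129, -0.1673, 0.003, 0.0, 0.0, 0.222]]
[[0.0178, -0.0383, 0.0006, 0.0, 0.0, 0.0444], [0.0355, -0.0766, 0.0012, 0.0, 0.0, 0.0888], [0.0355, -0.0766, 0.0312, 0.0, 0.0, 0.0888], [0.0355, -0.0766, 0.0612, 0.0, 0.0, 0.0888], [0.0355, -0.0766, 0.0912, 0.0, 0.0, 0.0888]]
[[0.0, 0.0, 0.03, 0.0, 0.0, 0.0], [0.0157, 0.0, 0.0298, 0.0, 0.0, 0.0], [0.0313, 0.0, 0.0296, 0.0, 0.0, 0.0], [0.0362, 0.0, 0.0285, 0.0, 0.0, 0.0], [0.041, 0.0, 0.0275, 0.0, 0.0, 0.0]]
[[0.005, 0.0, 0.0002, 0.0, 0.0, 0.0], [0.01, 0.0, 0.0005, 0.0, 0.0, 0.0], [0.0147, 0.0, 0.002, 0.0, 0.0, 0.0], [0.0194, 0.0, 0.0036, 0.0, 0.0, 0.0], [0.0236, 0.0, 0.0063, 0.0, 0.0, 0.0]]
[[0.0042, 0.0, 0.0027, 0.0, 0.0, 0.0], [0.0075, 0.0, 0.0064, 0.0, 0.0, 0.0], [0.0108, 0.0, 0.0101, 0.0, 0.0, 0.0], [0.0131, 0.0, 0.0145, 0.0, 0.0, 0.0], [0.0154, 0.0, 0.0189, 0.0, 0.0, 0.0]]
[[0.001, 0.0, 0.0049, 0.0, 0.0, 0.0], [0.002, 0.0, 0.0098, 0.0, 0.0, 0.0], [0.002, 0.0, 0.0118, 0.0, 0.0, 0.0], [0.002, 0.0, 0.0138, 0.0, 0.0, 0.0], [0.002, 0.0, 0.0138, 0.0, 0.0, 0.0]]
```

Emit:
carry_out([
  [0, 0, -0.0413, 0, 0, 0],
  [0, 0, -0.0827, 0, 0, 0],
  [0, 0, -0.124, 0, 0, 0],
  [0.0348, -0.024, -0.1234, 0, 0, 0.0444],
  [0.0696, -0.0479, -0.1228, 0, 0, 0.0888],
], jaw=0)

```text
time: 0.6
tool_pos: [0.2537, -0.4393, 0.3294]
ee_rot: [3.139, -0.0, 0.293]
wrist_force: [0.3, 0.6, -0.4]
width: 0.0573
finger_force: 0.0
```

Emit:
carry_out([
  [0.0325, -0.027, 0.0006, 0, 0, 0.0444],
  [0.065, -0.0539, 0.0012, 0, 0, 0.0888],
  [0.0975, -0.0809, 0.0018, 0, 0, 0.1332],
  [0.13, -0.1078, 0.0024, 0, 0, 0.1776],
  [0.1625, -0.1348, 0.003, 0, 0, 0.222],
])

```text
time: 1.1
tool_pos: [0.3698, -0.2609, 0.3248]
ee_rot: [-3.141, 0.0, 0.073]
wrist_force: [0.6, -0.4, 0.2]
width: 0.0179
finger_force: 0.0
```

Emit:
carry_out([
  [0.0258, -0.0334, 0.0006, 0, 0, 0.0444],
  [0.0516, -0.0669, 0.0012, 0, 0, 0.0888],
  [0.0774, -0.1004, 0.0018, 0, 0, 0.1332],
  [0.1032, -0.1338, 0.0024, 0, 0, 0.1776],
  [0.129, -0.1673, 0.003, 0, 0, 0.222],
])

```text
time: 1.6
tool_pos: [0.486, -0.0844, 0.3218]
ee_rot: [3.141, 0.001, -0.149]
wrist_force: [0.6, -1.3, 0.3]
width: 0.0006
finger_force: 0.0
```

Emit:
carry_out([
  [0.0178, -0.0383, 0.0006, 0, 0, 0.0444],
  [0.0355, -0.0766, 0.0012, 0, 0, 0.0888],
  [0.0355, -0.0766, 0.0312, 0, 0, 0.0888],
  [0.0355, -0.0766, 0.0612, 0, 0, 0.0888],
  [0.0355, -0.0766, 0.0912, 0, 0, 0.0888],
])

```text
time: 2.1
tool_pos: [0.5318, -0.0149, 0.2294]
ee_rot: [3.141, 0.001, -0.235]
wrist_force: [0.2, -0.0, -0.4]
width: 0.0004
finger_force: 0.0
```

Emit:
carry_out([
  [0, 0, 0.03, 0, 0, 0],
  [0.0157, 0, 0.0298, 0, 0, 0],
  [0.0313, 0, 0.0296, 0, 0, 0],
  [0.0362, 0, 0.0285, 0, 0, 0],
  [0.041, 0, 0.0275, 0, 0, 0],
])

```text
time: 2.6
tool_pos: [0.5707, -0.0249, 0.2024]
ee_rot: [3.141, 0.004, -0.236]
wrist_force: [-2.5, 0.7, -2.2]
width: 0.0002
finger_force: 1.4
```

Emit:
carry_out([
  [0.005, 0, 0.0002, 0, 0, 0],
  [0.01, 0, 0.0005, 0, 0, 0],
  [0.0147, 0, 0.002, 0, 0, 0],
  [0.0194, 0, 0.0036, 0, 0, 0],
  [0.0236, 0, 0.0063, 0, 0, 0],
])

```text
time: 3.1
tool_pos: [0.595, -0.0307, 0.1976]
ee_rot: [3.142, -0.001, -0.236]
wrist_force: [-2.7, 0.8, -0.2]
width: 0.0007
finger_force: 1.3
```

Emit:
carry_out([
  [0.0042, 0, 0.0027, 0, 0, 0],
  [0.0075, 0, 0.0064, 0, 0, 0],
  [0.0108, 0, 0.0101, 0, 0, 0],
  [0.0131, 0, 0.0145, 0, 0, 0],
  [0.0154, 0, 0.0189, 0, 0, 0],
])

```text
time: 3.6
tool_pos: [0.6101, -0.0343, 0.1784]
ee_rot: [3.142, -0.001, -0.236]
wrist_force: [-2.1, 0.4, 2.6]
width: 0.0006
finger_force: 1.2
```

Emit:
carry_out([
  [0.001, 0, 0.0049, 0, 0, 0],
  [0.002, 0, 0.0098, 0, 0, 0],
  [0.002, 0, 0.0118, 0, 0, 0],
  [0.002, 0, 0.0138, 0, 0, 0],
  [0.002, 0, 0.0138, 0, 0, 0],
])

```text
time: 4.1
tool_pos: [0.612, -0.0348, 0.1693]
ee_rot: [-3.142, -0.005, -0.236]
wrist_force: [-6.6, 1.0, 15.1]
width: 0.0003
finger_force: 7.4
```

```bash
python3 - <<'E'
from bench import *
from h import *
print(load()[0]); o=get_obs();print(o['wrist_force'],o['tool_pos'])
for n in("scene","side"):
    s=snapshot(n);np.savez(f'pics/{n}1.npz',**s)
    cv2.imwrite(f'pics/{n}1.png',cv2.resize(s['img'][150:350,200:420] if n=="scene" else s['img'][150:350,200:420],None,fx=2.5,fy=2.5)[:,:,::-1])
E
```

```text
[ 0.61146971 -0.03498212  0.1651    ]
[-6.62429846  1.04530256 15.08851994] [ 0.61198643 -0.03475926  0.16932282]
```

View pics/scene1.png

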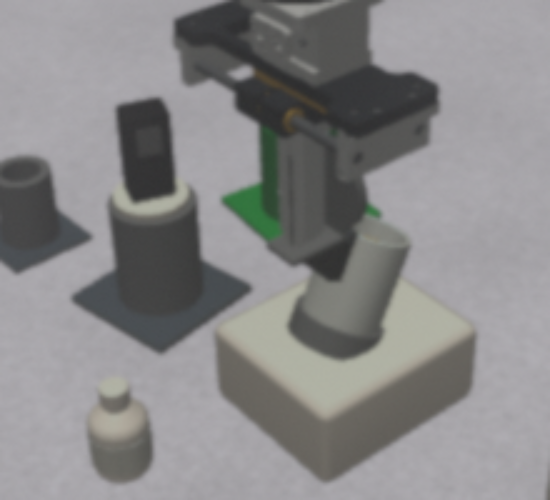

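The scene view shows the cap swung back, the wide mouth open at crop (385,235), and the fingers pressing on the lever. Next: lift off, go above the probe, and look.

```bash
sed -i 's/,4),np.round((r.inv()\*y).as_rotvec(),4)/,3),np.round((r.inv()*y).as_rotvec(),3)/' h.py; python3 - <<'E'
from h import *
p,r=load();G=down(np.radians(-31))
plan([(p+[0,0,.12],r),((.559,-.2255,.24),G)])
E
```

```text
[[0.0, 0.0, -0.04, 0.0, 0.0, 0.0], [0.0, 0.0, -0.08, 0.0, 0.0, 0.0], [0.0, 0.0, -0.12, 0.0, 0.0, 0.0], [-0.001, 0.04, -0.111, 0.0, 0.0, 0.061], [-0.003, 0.079, -0.102, 0.0, 0.0, 0.122]]
[[0.004, 0.039, 0.009, 0.0, 0.0, 0.061], [0.007, 0.079, 0.018, 0.0, 0.0, 0.122], [0.011, 0.118, 0.027, 0.0, 0.0, 0.183], [0.011, 0.118, 0.027, 0.0, 0.0, 0.183], [0.011, 0.118, 0.027, 0.0, 0.0, 0.183]]
```

Emit:
carry_out([
  [0, 0, -0.04, 0, 0, 0],
  [0, 0, -0.08, 0, 0, 0],
  [0, 0, -0.12, 0, 0, 0],
  [-0.001, 0.04, -0.111, 0, 0, 0.061],
  [-0.003, 0.079, -0.102, 0, 0, 0.122],
])

```text
time: 4.7
tool_pos: [0.592, -0.1114, 0.2689]
ee_rot: [-3.141, -0.008, -0.358]
wrist_force: [0.0, 0.0, -0.5]
width: 0.0001
finger_force: 0.0
```

Emit:
carry_out([
  [0.004, 0.039, 0.009, 0, 0, 0.061],
  [0.007, 0.079, 0.018, 0, 0, 0.122],
  [0.011, 0.118, 0.027, 0, 0, 0.183],
  [0.011, 0.118, 0.027, 0, 0, 0.183],
  [0.011, 0.118, 0.027, 0, 0, 0.183],
], jaw=1)

```text
time: 5.2
tool_pos: [0.5592, -0.226, 0.2388]
ee_rot: [-3.141, 0.0, -0.542]
wrist_force: [-0.1, 0.0, 0.2]
width: 0.037
finger_force: 0.0
```

```bash
python3 - <<'E'
from bench import *
from h import *
print(load()[0],get_obs()['tool_pos'],get_obs()['wrist_force'])
for n in("scene","side","wrist"):
    s=snapshot(n);np.savez(f'pics/{n}2.npz',**s)
    P=cloud(s).reshape(-1,3)
    Q=(P-M)@RW
    # rim ring & seat in well frame
    m=(np.hypot(Q[:,0],Q[:,1])<.02)&(Q[:,2]>-.04)&(Q[:,2]<.003)
    if m.sum()>5: print(n,'seat',m.sum(),np.percentile(Q[m][:,2],[10,50,90]).round(4),'slope',np.polyfit(Q[m][:,0],Q[m][:,2],1).round(3))
    m=(abs(Q[:,2])<.002)&(np.hypot(Q[:,0],Q[:,1])<.034)&(np.hypot(Q[:,0],Q[:,1])>.02)
    if m.sum()>5: print(n,'rim',m.sum(),Q[m].min(0).round(4),Q[m].max(0).round(4))
    # cap: lever & disc
    K=(P-HG);hx=K@HX;hy=K@RW[:,1]
    m=(abs(hy)<.036)&(K[:,2]>.02)&(K[:,2]<.08)&(abs(hx)<.04);
    if m.sum()>5:f=np.polyfit(K[m][:,2],hx[m],1);print(n,'disc tilt from vertical deg',np.degrees(np.arctan(f[0])).round(1),m.sum(),'top',K[m][:,2].max().round(3))
    h=np.hypot(P[:,0]-.559,P[:,1]+.2255)
    m=(h<.03)&(P[:,2]>.180)&(P[:,2]<.19)
    if m.sum()>5: print(n,'gtop',rect(P[m][:,:2]),m.sum(),np.median(P[m][:,2]).round(4))
w=cv2.resize(s['img'],(640,480));cv2.imwrite('pics/w2.png',w[:,:,::-1])
E
```

```text
[ 0.55911283 -0.22548499  0.2401    ] [ 0.55919943 -0.22597818  0.23875958] [-0.0663126   0.0120139   0.15790971]
scene rim 104 [-0.03   -0.0221 -0.002 ] [0.026  0.0317 0.0018]
scene disc tilt from vertical deg -2.5 614 top 0.069
scene gtop (array([ 561. , -224.3]), array([29.2, 37.7]), 57.1) 171 0.1851
side seat 200 [-0.0157 -0.0134 -0.0113] slope [ 0.009 -0.013]
side rim 139 [-0.0307 -0.0282 -0.0019] [0.0313 0.0317 0.0019]
side disc tilt from vertical deg 3.0 298 top 0.069
side gtop (array([ 558.8, -223.3]), array([32.2, 38.8]), 52.0) 147 0.1841
wrist disc tilt from vertical deg -8.0 68 top 0.064
wrist gtop (array([ 558.9, -227.4]), array([27.8, 37.7]), 58.4) 1839 0.1844
```

View pics/w2.png

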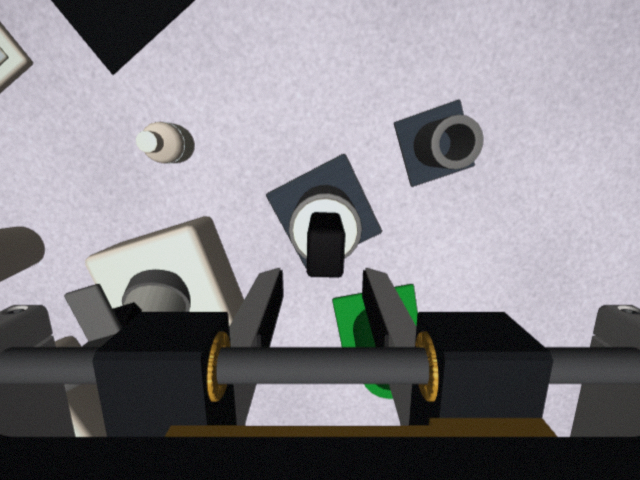

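The wrist view shows the grip at (325,245) centred between the fingers (gap 275–370) and the small decoy holder at (455,140). The cap now stands vertical, and the seat reads about 13 mm deep. Next: descend and grip.

```bash
python3 - <<'E'
from h import *
p,r=load();G=down(np.radians(-31.6));T=np.array([.559,-.226,.127])
plan([((.559,-.226,.24),G,3),(T+[0,0,.03],G,3),(T,G,4),(T,G,5)])
E
```

```text
[[0.0, 0.0, 0.0, 0.0, 0.0, 0.004], [0.0, 0.0, 0.0, 0.0, 0.0, 0.007], [0.0, 0.0, 0.0, 0.0, 0.0, 0.011], [0.0, 0.0, 0.028, 0.0, 0.0, 0.011], [0.0, 0.0, 0.055, 0.0, 0.0, 0.011]]
[[0.0, 0.0, 0.028, 0.0, 0.0, 0.0], [0.0, 0.0, 0.036, 0.0, 0.0, 0.0], [0.0, 0.0, 0.043, 0.0, 0.0, 0.0], [0.0, 0.0, 0.051, 0.0, 0.0, 0.0], [0.0, 0.0, 0.058, 0.0, 0.0, 0.0]]
[[0.0, 0.0, 0.0, 0.0, 0.0, 0.0], [0.0, 0.0, 0.0, 0.0, 0.0, 0.0], [0.0, 0.0, 0.0, 0.0, 0.0, 0.0], [0.0, 0.0, 0.0, 0.0, 0.0, 0.0], [0.0, 0.0, 0.0, 0.0, 0.0, 0.0]]
```

Emit:
carry_out([
  [0, 0, 0, 0, 0, 0.004],
  [0, 0, 0, 0, 0, 0.007],
  [0, 0, 0, 0, 0, 0.011],
  [0, 0, 0.028, 0, 0, 0.011],
  [0, 0, 0.055, 0, 0, 0.011],
])

```text
time: 5.85
tool_pos: [0.56, -0.2252, 0.1854]
ee_rot: [-3.141, -0.004, -0.551]
wrist_force: [0.3, -0.3, 0.8]
width: 0.0891
finger_force: 0.0
```

Emit:
carry_out([
  [0, 0, 0.028, 0, 0, 0],
  [0, 0, 0.036, 0, 0, 0],
  [0, 0, 0.043, 0, 0, 0],
  [0, 0, 0.051, 0, 0, 0],
  [0, 0, 0.058, 0, 0, 0],
])

```text
time: 6.35
tool_pos: [0.56, -0.2255, 0.1276]
ee_rot: [-3.141, -0.003, -0.552]
wrist_force: [-0.4, 0.9, 1.1]
width: 0.094
finger_force: 0.0
```

Emit:
carry_out([
  [0, 0, 0, 0, 0, 0],
  [0, 0, 0, 0, 0, 0],
  [0, 0, 0, 0, 0, 0],
  [0, 0, 0, 0, 0, 0],
  [0, 0, 0, 0, 0, 0],
], jaw=0)

```text
time: 6.85
tool_pos: [0.5593, -0.2253, 0.127]
ee_rot: [3.142, -0.001, -0.552]
wrist_force: [0.4, -0.4, 0.1]
width: 0.0574
finger_force: 0.0
```

Emit:
carry_out([
  [0, 0, 0, 0, 0, 0],
  [0, 0, 0, 0, 0, 0],
  [0, 0, 0, 0, 0, 0],
  [0, 0, 0, 0, 0, 0],
  [0, 0, 0, 0, 0, 0],
])

```text
time: 7.35
tool_pos: [0.5591, -0.2254, 0.1266]
ee_rot: [3.141, -0.0, -0.552]
wrist_force: [0.0, -0.5, -1.3]
width: 0.028
finger_force: 30.0
```

```bash
cat >> h.py <<'E'
RT=Ro.from_matrix(np.c_[RW[:,0],-RW[:,1],-RW[:,2]])
E
python3 - <<'E'
from h import *
p,r=load()
A=M+RW[:,2]*(.115+.07)
print(A)
plan([(p+[0,0,.17],r),(A,RT),(A,RT,3)])
E
```

```text
[ 0.47497586 -0.00224822  0.31766694]
[[0.0, 0.0, -0.043, 0.0, 0.0, 0.0], [0.0, 0.0, -0.085, 0.0, 0.0, 0.0], [0.0, 0.0, -0.128, 0.0, 0.0, 0.0], [0.0, 0.0, -0.17, 0.0, 0.0, 0.0], [-0.031, -0.024, -0.173, 0.011, 0.072, -0.052]]
[[-0.03, -0.026, -0.006, 0.012, 0.072, -0.052], [-0.06, -0.052, -0.011, 0.023, 0.144, -0.103], [-0.09, -0.078, -0.017, 0.035, 0.217, -0.155], [-0.12, -0.104, -0.022, 0.046, 0.289, -0.207], [-0.149, -0.13, -0.027, 0.058, 0.361, -0.259]]
[[0.0, 0.0, 0.0, 0.0, 0.0, 0.0], [0.0, 0.0, 0.0, 0.0, 0.0, 0.0], [0.0, 0.0, 0.0, 0.0, 0.0, 0.0], [0.0, 0.0, 0.0, 0.0, 0.0, 0.0], [0.0, 0.0, 0.0, 0.0, 0.0, 0.0]]
```

Emit:
carry_out([
  [0, 0, -0.043, 0, 0, 0],
  [0, 0, -0.085, 0, 0, 0],
  [0, 0, -0.128, 0, 0, 0],
  [0, 0, -0.17, 0, 0, 0],
  [-0.031, -0.024, -0.173, 0.011, 0.072, -0.052],
])

```text
time: 7.85
tool_pos: [0.5516, -0.1939, 0.3034]
ee_rot: [-3.133, -0.084, -0.504]
wrist_force: [-0.3, 1.1, -1.2]
width: 0.0281
finger_force: 30.0
```

Emit:
carry_out([
  [-0.03, -0.026, -0.006, 0.012, 0.072, -0.052],
  [-0.06, -0.052, -0.011, 0.023, 0.144, -0.103],
  [-0.09, -0.078, -0.017, 0.035, 0.217, -0.155],
  [-0.12, -0.104, -0.022, 0.046, 0.289, -0.207],
  [-0.149, -0.13, -0.027, 0.058, 0.361, -0.259],
])

```text
time: 8.35
tool_pos: [0.4739, -0.0009, 0.3163]
ee_rot: [-3.141, -0.438, -0.234]
wrist_force: [-0.2, 0.6, -2.2]
width: 0.028
finger_force: 30.0
```

Emit:
carry_out([
  [0, 0, 0, 0, 0, 0],
  [0, 0, 0, 0, 0, 0],
  [0, 0, 0, 0, 0, 0],
  [0, 0, 0, 0, 0, 0],
  [0, 0, 0, 0, 0, 0],
])

```text
time: 8.85
tool_pos: [0.4759, -0.0035, 0.3164]
ee_rot: [3.141, -0.435, -0.238]
wrist_force: [0.1, 0.5, -1.7]
width: 0.0278
finger_force: 30.0
```

```bash
cat > look.py <<'E'
from bench import *
from h import *
from scipy.optimize import least_squares
import sys
k=sys.argv[1];o=get_obs();p,r=load()
print('cmd',p.round(4),'meas',o['tool_pos'].round(4),o['ee_rot'].round(3),r.as_euler('xyz').round(3),'F well',(RW.T@o['wrist_force']).round(2))
for n in("scene","side"):
    s=snapshot(n);np.savez(f'pics/{n}{k}.npz',**s)
    P=cloud(s).reshape(-1,3);T=Ro.from_euler('xyz',o['ee_rot']).as_matrix();q=(P-o['tool_pos'])@T  # tool coords
    near=np.hypot(q[:,0],q[:,1])<.05
    for nm,lo,hi,rad in(('tip',.08,.115,.008),('barrel',.03,.06,.020)):
        m=near&(q[:,2]>lo)&(q[:,2]<hi)&(np.hypot(q[:,0],q[:,1])<rad+.012);
        if m.sum()<6:continue
        x=q[m];f=least_squares(lambda c:np.hypot(x[:,0]-c[0],x[:,1]-c[1])-rad,[0,0],loss='soft_l1',f_scale=.001)
        print(n,nm,m.sum(),'xy in tool',f.x.round(4),'zmax',np.percentile(x[:,2],98).round(4),np.median(abs(f.fun)).round(4))
    Q=(P-M)@RW
    m=(abs(Q[:,2])<.002)&(np.hypot(Q[:,0],Q[:,1])<.034)&(np.hypot(Q[:,0],Q[:,1])>.024);x=Q[m]
    if len(x)>10:
        c,rr=cv2.minEnclosingCircle((x[:,:2]*1000).astype(np.float32));print(n,'rim',len(x),np.round(c,1),round(rr,1))
    m=(np.hypot(Q[:,0],Q[:,1])<.02)&(Q[:,2]>-.04)&(Q[:,2]<-.004)
    if m.sum()>5: print(n,'seat',m.sum(),np.percentile(Q[m][:,2],[10,50,90]).round(4))
    cv2.imwrite(f'pics/{n}{k}.png',cv2.resize(s['img'][130:330,200:420],None,fx=2.5,fy=2.5)[:,:,::-1])
E
python3 look.py 3
```

```text
cmd [ 0.4753 -0.0027  0.3175] meas [ 0.4759 -0.0035  0.3164] [ 3.141 -0.435 -0.238] [-3.142 -0.437 -0.235] F well [-0.77  0.53 -1.55]
scene tip 179 xy in tool [0.002  0.0002] zmax 0.1131 0.0007
scene barrel 379 xy in tool [0.0008 0.0002] zmax 0.0588 0.0011
scene rim 102 [-2.9  4.7] 30.7
side tip 104 xy in tool [ 0.0013 -0.0005] zmax 0.113 0.0008
side barrel 89 xy in tool [ 0.0009 -0.0003] zmax 0.0567 0.0009
side rim 139 [0.6 1.5] 32.4
side seat 205 [-0.016  -0.0137 -0.0113]
```

View pics/scene3.png

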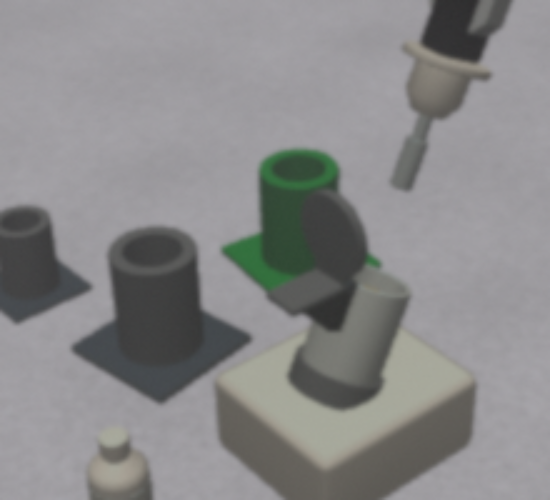

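The scene view shows the cap standing open (crop 335,235), the mouth clear at (380,285), and the probe hanging lined up above it, tip at (402,185). Next: check the tip against the tube axis within each view.

```bash
python3 - <<'E'
from h import *
from scipy.optimize import least_squares
p,r=load();tool=p
for n,to in(("scene",(.002,.0002)),("side",(.0013,-.0005))):
    s=dict(np.load(f'pics/{n}3.npz'));P=cloud(s).reshape(-1,3);Q=(P-M)@RW
    rad=np.hypot(Q[:,0],Q[:,1]);m=(Q[:,2]<-.003)&(Q[:,2]>-.05)&(rad<.036)&(rad>.0265);q=Q[m]
    f=least_squares(lambda c:np.hypot(q[:,0]-c[0],q[:,1]-c[1])-.03,[0,0],loss='soft_l1',f_scale=.001)
    f2=least_squares(lambda c:np.hypot(q[:,0]-c[0]-c[2]*q[:,2],q[:,1]-c[1]-c[3]*q[:,2])-.03,[0,0,0,0],loss='soft_l1',f_scale=.001)
    print(n,m.sum(),'axis',f.x.round(4),'with slope',f2.x.round(4),np.median(abs(f.fun)).round(4))
    tip=RW.T@(np.array([.4756,-.0031,.3170])+r.apply([to[0],to[1],.114])-M);print(' tip in well frame',tip.round(4))
    # seat plane, inner
    m=(rad<.018)&(Q[:,2]<-.004)&(Q[:,2]>-.035)
    if m.sum()>9:
        q=Q[m];print(' seat',len(q),np.polyfit(q[:,0],q[:,2],1).round(4),q[:,:2].mean(0).round(4))
    m=(abs(Q[:,2])<.0015)&(rad<.031)&(rad>.025);print(' rim z bias',np.median(((P-M)@RW)[(rad<.0285)&(rad>.0265)&(abs(Q[:,2])<.005)][:,2]).round(4))
E
```

```text
scene 637 axis [-0.0009 -0.0001] with slope [ 0.0003 -0.0003  0.0372 -0.0048] 0.0008
 tip in well frame [ 0.0025 -0.0009  0.0701]
 rim z bias -0.0013
side 437 axis [-0.0016  0.0006] with slope [-0.0012  0.0009  0.0172  0.0122] 0.0008
 tip in well frame [ 0.0018 -0.0002  0.0701]
 seat 172 [ 0.0128 -0.0136] [-0.0004 -0.0013]
 rim z bias -0.0001
```

Emit:
carry_out([
  [-0.003, 0, 0.015, 0, 0, 0],
  [-0.003, 0, 0.035, 0, 0, 0],
  [-0.003, 0, 0.055, 0, 0, 0],
  [-0.003, 0, 0.06, 0, 0, 0],
  [-0.003, 0, 0.06, 0, 0, 0],
])

```text
time: 9.45
tool_pos: [0.4971, -0.008, 0.26]
ee_rot: [3.141, -0.434, -0.236]
wrist_force: [-0.3, 0.2, -2.2]
width: 0.0283
finger_force: 30.0
```

Emit:
carry_out([
  [0, 0, 0.005, 0, 0, 0],
  [0, 0, 0.01, 0, 0, 0],
  [0, 0, 0.014, 0, 0, 0],
  [0, 0, 0.016, 0, 0, 0],
  [0, 0, 0.016, 0, 0, 0],
])

```text
time: 9.95
tool_pos: [0.5038, -0.0092, 0.2464]
ee_rot: [3.141, -0.436, -0.236]
wrist_force: [-0.5, -0.5, -1.6]
width: 0.0277
finger_force: 30.0
```

```bash
cat > upd.py <<'E'
import sys
from h import *
p,r=load();v=np.array([float(x) for x in sys.argv[1:7]])
p=p+r.apply(v[:3]);r=r*Ro.from_rotvec(v[3:]);json.dump([p.tolist(),r.as_rotvec().tolist()],open('cmd.json','w'))
E
python3 upd.py -.003 0 .076 0 0 0; python3 look.py 4
```

```text
cmd [ 0.5039 -0.0096  0.2473] meas [ 0.5038 -0.0092  0.2464] [ 3.141 -0.436 -0.236] [-3.142 -0.437 -0.235] F well [-0.98 -0.55 -1.3 ]
scene tip 163 xy in tool [ 0.0017 -0.0001] zmax 0.1124 0.0006
scene barrel 332 xy in tool [0.0006 0.0003] zmax 0.0584 0.0011
scene rim 83 [-3.   6.3] 30.6
side tip 85 xy in tool [ 0.0016 -0.0007] zmax 0.113 0.0006
side barrel 64 xy in tool [ 0.001 -0.   ] zmax 0.0568 0.0007
side rim 129 [0.4 2.6] 32.2
side seat 146 [-0.0162 -0.0135 -0.0113]
```

View pics/side4.png

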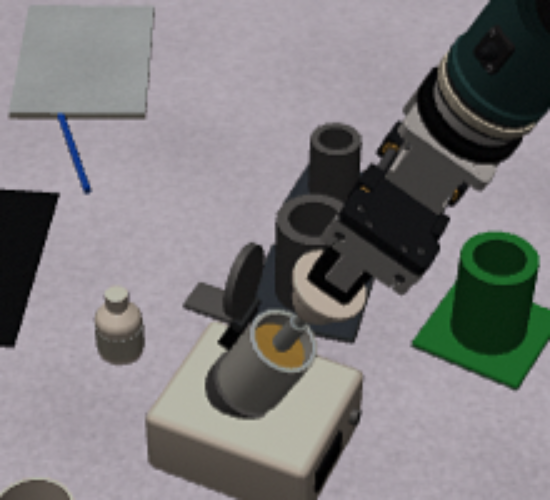

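The side view shows the tip at (287,340) in the middle of the mouth with the brass seat visible below it. Next: creep down.

Emit:
carry_out([
  [0, 0, 0.001, 0, 0, 0],
  [0, 0, 0.003, 0, 0, 0],
  [0, 0, 0.005, 0, 0, 0],
  [0, 0, 0.005, 0, 0, 0],
  [0, 0, 0.005, 0, 0, 0],
])

```text
time: 10.55
tool_pos: [0.506, -0.0097, 0.2421]
ee_rot: [3.142, -0.436, -0.236]
wrist_force: [-0.6, -0.0, -2.2]
width: 0.0281
finger_force: 30.0
```

Emit:
carry_out([
  [0, 0, 0.001, 0, 0, 0],
  [0, 0, 0.002, 0, 0, 0],
  [0, 0, 0.002, 0, 0, 0],
  [0, 0, 0.002, 0, 0, 0],
  [0, 0, 0.002, 0, 0, 0],
])

```text
time: 11.05
tool_pos: [0.5068, -0.0099, 0.2405]
ee_rot: [3.142, -0.437, -0.236]
wrist_force: [0.5, -0.1, -2.0]
width: 0.0277
finger_force: 30.0
```

Emit:
carry_out([
  [0, 0, 0.001, 0, 0, 0],
  [0, 0, 0.002, 0, 0, 0],
  [0, 0, 0.002, 0, 0, 0],
  [0, 0, 0.002, 0, 0, 0],
  [0, 0, 0.002, 0, 0, 0],
])

```text
time: 11.55
tool_pos: [0.5077, -0.0101, 0.2389]
ee_rot: [-3.142, -0.437, -0.236]
wrist_force: [-0.6, -0.3, -1.3]
width: 0.0278
finger_force: 30.0
```

Emit:
carry_out([
  [0, 0, 0.001, 0, 0, 0],
  [0, 0, 0.002, 0, 0, 0],
  [0, 0, 0.002, 0, 0, 0],
  [0, 0, 0.002, 0, 0, 0],
  [0, 0, 0.002, 0, 0, 0],
])

```text
time: 12.05
tool_pos: [0.5086, -0.0103, 0.2371]
ee_rot: [-3.142, -0.437, -0.236]
wrist_force: [-1.2, 0.2, 1.0]
width: 0.028
finger_force: 30.0
```

```bash
python3 upd.py 0 0 .011 0 0 0; cat > f.py <<'E'
from bench import *
from h import *
F=[];T=[]
for i in range(8):
    o=get_obs();F.append(RW.T@o['wrist_force']);T.append(RW.T@(o['tool_pos']-M));s=snapshot('side')
print(o['time'],np.mean(F,0).round(2),np.std(F,0).round(2),np.mean(T,0).round(4))
E
python3 f.py
```

```text
12.4 [-0.57  0.17  1.07] [0.29 0.27 0.53] [-0.0028  0.      0.0973]
```

Force and geometry agree on about 3.6 mm of compression. I'll go 2.5 mm more and hold.

Emit:
carry_out([
  [0, 0, 0.001, 0, 0, 0],
  [0, 0, 0.002, 0, 0, 0],
  [0, 0, 0.0025, 0, 0, 0],
  [0, 0, 0.0025, 0, 0, 0],
  [0, 0, 0.0025, 0, 0, 0],
])

```text
time: 12.95
tool_pos: [0.5096, -0.0106, 0.2348]
ee_rot: [-3.142, -0.437, -0.236]
wrist_force: [-1.5, 0.3, 2.0]
width: 0.0278
finger_force: 30.0
```

```bash
python3 upd.py 0 0 .0025 0 0 0; python3 f.py
```

```text
13.3 [-0.26 -0.01  1.94] [0.66 0.15 0.5 ] [-0.0028 -0.      0.0948]
```

Emit:
carry_out([
  [0, 0, 0, 0, 0, 0],
  [0, 0, 0, 0, 0, 0],
  [0, 0, 0, 0, 0, 0],
  [0, 0, 0, 0, 0, 0],
  [0, 0, 0, 0, 0, 0],
])

```text
time: 13.85
tool_pos: [0.5096, -0.0106, 0.2347]
ee_rot: [-3.142, -0.437, -0.236]
wrist_force: [-0.1, 0.8, 2.5]
width: 0.0277
finger_force: 30.0
```

Emit:
carry_out([
  [0, 0, 0, 0, 0, 0],
  [0, 0, 0, 0, 0, 0],
  [0, 0, 0, 0, 0, 0],
  [0, 0, 0, 0, 0, 0],
  [0, 0, 0, 0, 0, 0],
])

```text
time: 14.35
tool_pos: [0.5096, -0.0106, 0.2347]
ee_rot: [3.142, -0.437, -0.236]
wrist_force: [-0.2, 0.3, 1.4]
width: 0.0278
finger_force: 30.0
```

Emit:
carry_out([
  [0, 0, 0, 0, 0, 0],
  [0, 0, 0, 0, 0, 0],
  [0, 0, 0, 0, 0, 0],
  [0, 0, 0, 0, 0, 0],
  [0, 0, 0, 0, 0, 0],
])

```text
time: 14.85
tool_pos: [0.5096, -0.0106, 0.2346]
ee_rot: [-3.142, -0.437, -0.236]
wrist_force: [0.6, 0.8, 2.2]
width: 0.028
finger_force: 30.0
```

Emit:
carry_out([
  [0, 0, 0, 0, 0, 0],
  [0, 0, 0, 0, 0, 0],
  [0, 0, 0, 0, 0, 0],
  [0, 0, 0, 0, 0, 0],
  [0, 0, 0, 0, 0, 0],
])

```text
time: 15.35
tool_pos: [0.5096, -0.0106, 0.2346]
ee_rot: [3.142, -0.437, -0.236]
wrist_force: [1.1, 0.1, 2.2]
width: 0.0278
finger_force: 30.0
```

Emit:
carry_out([
  [0, 0, 0, 0, 0, 0],
  [0, 0, 0, 0, 0, 0],
  [0, 0, 0, 0, 0, 0],
  [0, 0, 0, 0, 0, 0],
  [0, 0, 0, 0, 0, 0],
])

```text
time: 15.85
tool_pos: [0.5096, -0.0106, 0.2346]
ee_rot: [-3.142, -0.437, -0.236]
wrist_force: [0.2, 0.3, 2.4]
width: 0.0276
finger_force: 30.0
```

```bash
python3 f.py; python3 - <<'E'
from h import *
p,r=load();G=down(np.radians(-31.6))
A=p+RW[:,2]*.1; B=np.array([.5575,-.2265,.297])
plan([(A,RT,5),(B,G),(B,G,3)])
E
```

```text
16.2 [1.41 0.08 2.16] [0.42 0.4  0.5 ] [-0.0029 -0.      0.0947]
[[0.0, 0.0, -0.02, 0.0, 0.0, 0.0], [0.0, 0.0, -0.04, 0.0, 0.0, 0.0], [0.0, 0.0, -0.06, 0.0, 0.0, 0.0], [0.0, 0.0, -0.08, 0.0, 0.0, 0.0], [0.0, 0.0, -0.1, 0.0, 0.0, 0.0]]
[[0.019, 0.033, 0.014, -0.012, -0.072, 0.052], [0.038, 0.066, 0.028, -0.023, -0.144, 0.104], [0.057, 0.099, 0.042, -0.035, -0.217, 0.156], [0.076, 0.132, 0.057, -0.046, -0.289, 0.207], [0.095, 0.165, 0.071, -0.058, -0.361, 0.259]]
[[0.031, 0.026, 0.007, -0.011, -0.072, 0.052], [0.031, 0.026, 0.007, -0.011, -0.072, 0.052], [0.031, 0.026, 0.007, -0.011, -0.072, 0.052], [0.031, 0.026, 0.007, -0.011, -0.072, 0.052], [0.031, 0.026, 0.007, -0.011, -0.072, 0.052]]
```

Emit:
carry_out([
  [0, 0, -0.02, 0, 0, 0],
  [0, 0, -0.04, 0, 0, 0],
  [0, 0, -0.06, 0, 0, 0],
  [0, 0, -0.08, 0, 0, 0],
  [0, 0, -0.1, 0, 0, 0],
])

```text
time: 16.75
tool_pos: [0.4665, -0.0005, 0.3228]
ee_rot: [3.14, -0.43, -0.235]
wrist_force: [-0.2, -0.4, -2.0]
width: 0.0277
finger_force: 30.0
```

Emit:
carry_out([
  [0.019, 0.033, 0.014, -0.012, -0.072, 0.052],
  [0.038, 0.066, 0.028, -0.023, -0.144, 0.104],
  [0.057, 0.099, 0.042, -0.035, -0.217, 0.156],
  [0.076, 0.132, 0.057, -0.046, -0.289, 0.207],
  [0.095, 0.165, 0.071, -0.058, -0.361, 0.259],
])

```text
time: 17.25
tool_pos: [0.5419, -0.1894, 0.2986]
ee_rot: [-3.133, -0.064, -0.502]
wrist_force: [1.6, 0.9, -0.9]
width: 0.0278
finger_force: 30.0
```

Emit:
carry_out([
  [0.031, 0.026, 0.007, -0.011, -0.072, 0.052],
  [0.031, 0.026, 0.007, -0.011, -0.072, 0.052],
  [0.031, 0.026, 0.007, -0.011, -0.072, 0.052],
  [0.031, 0.026, 0.007, -0.011, -0.072, 0.052],
  [0.031, 0.026, 0.007, -0.011, -0.072, 0.052],
])

```text
time: 17.75
tool_pos: [0.5572, -0.2246, 0.2983]
ee_rot: [-3.141, -0.003, -0.55]
wrist_force: [0.1, 0.5, -1.6]
width: 0.0275
finger_force: 30.0
```

```bash
python3 look.py 5; python3 - <<'E'
from h import *
from scipy.optimize import least_squares
p,r=load()
for n in("scene","side"):
    s=dict(np.load(f'pics/{n}5.npz'));P=cloud(s).reshape(-1,3)
    h=np.hypot(P[:,0]-.558,P[:,1]+.226);q=P[(h<.042)&(h>.031)&(P[:,2]>.02)&(P[:,2]<.095)]
    f=least_squares(lambda c:np.hypot(q[:,0]-c[0],q[:,1]-c[1])-.036,[.558,-.226],loss='soft_l1',f_scale=.001);print(n,len(q),f.x.round(4),'in tool',r.inv().apply(np.r_[f.x,.297]-p).round(4))
E
```

```text
cmd [ 0.5579 -0.2264  0.2965] meas [ 0.5572 -0.2246  0.2983] [-3.141e+00 -3.000e-03 -5.500e-01] [-3.142  0.    -0.552] F well [-0.7   0.48 -1.49]
scene tip 130 xy in tool [0.0015 0.    ] zmax 0.1126 0.0007
scene barrel 240 xy in tool [0.0009 0.0007] zmax 0.058 0.0009
scene rim 99 [0.2 2.8] 30.6
side tip 87 xy in tool [ 0.0011 -0.0005] zmax 0.113 0.0009
side barrel 114 xy in tool [ 0.0012 -0.0003] zmax 0.0583 0.001
side rim 127 [0.5 0.7] 32.6
side seat 203 [-0.016  -0.0137 -0.0114]
scene 1043 [ 0.558  -0.2265] in tool [ 0.0001  0.     -0.0005]
side 687 [ 0.5581 -0.2256] in tool [-0.0003 -0.0007 -0.0005]
```

Tip and holder axis agree to about 1 mm. Next: lower it in.

Emit:
carry_out([
  [-0.001, 0, 0.02, 0, 0, 0],
  [-0.001, 0, 0.045, 0, 0, 0],
  [-0.001, 0, 0.07, 0, 0, 0],
  [-0.001, 0, 0.095, 0, 0, 0],
  [-0.001, 0, 0.12, 0, 0, 0],
])

```text
time: 18.35
tool_pos: [0.5568, -0.2247, 0.177]
ee_rot: [-3.141, -0.003, -0.551]
wrist_force: [-0.1, 0.1, -1.0]
width: 0.028
finger_force: 30.0
```

Emit:
carry_out([
  [0, 0, 0.015, 0, 0, 0],
  [0, 0, 0.03, 0, 0, 0],
  [0, 0, 0.04, 0, 0, 0],
  [0, 0, 0.046, 0, 0, 0],
  [0, 0, 0.046, 0, 0, 0],
])

```text
time: 18.85
tool_pos: [0.5569, -0.2254, 0.1296]
ee_rot: [3.141, 0.001, -0.552]
wrist_force: [0.4, -0.4, -1.7]
width: 0.0279
finger_force: 30.0
```

Emit:
carry_out([
  [0, 0, 0.001, 0, 0, 0],
  [0, 0, 0.002, 0, 0, 0],
  [0, 0, 0.003, 0, 0, 0],
  [0, 0, 0.0035, 0, 0, 0],
  [0, 0, 0.0035, 0, 0, 0],
])

```text
time: 19.35
tool_pos: [0.5572, -0.2257, 0.1268]
ee_rot: [3.142, -0.001, -0.552]
wrist_force: [-0.4, -0.3, -0.7]
width: 0.028
finger_force: 30.0
```

```bash
python3 upd.py -.001 0 .1695 0 0 0; python3 look.py 6
```

```text
cmd [ 0.557  -0.2259  0.127 ] meas [ 0.5572 -0.2257  0.1268] [ 3.142e+00 -1.000e-03 -5.520e-01] [-3.142  0.    -0.552] F well [-0.55 -0.38 -0.51]
scene rim 96 [-1.7  4.8] 30.1
side barrel 14 xy in tool [-0.0091 -0.0083] zmax 0.0565 0.0009
side rim 131 [0.3 2.5] 32.0
side seat 195 [-0.016  -0.0136 -0.0112]
```

Emit:
carry_out([
  [0, 0, 0.0005, 0, 0, 0],
  [0, 0, 0.001, 0, 0, 0],
  [0, 0, 0.001, 0, 0, 0],
  [0, 0, 0.001, 0, 0, 0],
  [0, 0, 0.001, 0, 0, 0],
])

```text
time: 19.95
tool_pos: [0.5573, -0.2257, 0.1268]
ee_rot: [3.142, -0.001, -0.552]
wrist_force: [-1.0, 0.6, 5.0]
width: 0.0277
finger_force: 30.0
```

Emit:
carry_out([
  [0, 0, 0, 0, 0, 0],
  [0, 0, 0, 0, 0, 0],
  [0, 0, 0, 0, 0, 0],
  [0, 0, 0, 0, 0, 0],
  [0, 0, 0, 0, 0, 0],
], jaw=1)

```text
time: 20.45
tool_pos: [0.557, -0.2255, 0.1252]
ee_rot: [3.142, 0.0, -0.552]
wrist_force: [1.0, 0.5, 0.7]
width: 0.0644
finger_force: 0.0
```

Emit:
carry_out([
  [0, 0, 0, 0, 0, 0],
  [0, 0, -0.02, 0, 0, 0],
  [0, 0, -0.05, 0, 0, 0],
  [0, 0, -0.09, 0, 0, 0],
  [0, 0, -0.13, 0, 0, 0],
])

```text
time: 20.95
tool_pos: [0.5567, -0.2253, 0.2563]
ee_rot: [3.141, 0.001, -0.552]
wrist_force: [0.1, -0.7, 0.3]
width: 0.0936
finger_force: 0.0
```

```bash
python3 upd.py 0 0 -.129 0 0 0; python3 - <<'E'
from bench import *
from h import *
from scipy.optimize import least_squares
s=snapshot('wrist')
for n in("scene","side"):
    s=snapshot(n);np.savez(f'pics/{n}7.npz',**s);P=cloud(s).reshape(-1,3);im=s['img'].astype(int).reshape(-1,3)
    h=np.hypot(P[:,0]-.558,P[:,1]+.226)
    q=P[(h<.03)&(P[:,2]>.180)&(P[:,2]<.195)];print(n,'gtop',rect(q[:,:2]),np.median(q[:,2]).round(4))
    m=(h<.031)&(P[:,2]>.1)&(P[:,2]<.115)&(im.min(1)>110);print('flange top',np.percentile(P[m][:,2],[20,50,80]).round(4),m.sum())
    K=P-HG;hx=K@HX;m=(abs(K@RW[:,1])<.034)&(abs(hx)<.03)&(K[:,2]>.03)&(K[:,2]<.075);print('disc',np.percentile(hx[m],[5,50,95]).round(4),K[m][:,2].max().round(3))
# close plan: push disc from far side to robot and down
D=down(YAW);p,r=load();Z=np.array([0,0,1])
def c(th,rho=.05):  # th: cap angle deg; finger centre so the tip's near corner touches disc top
    b=np.radians(th-25);d=-HX*np.cos(b)+Z*np.sin(b);nn=HX*np.sin(b)+Z*np.cos(b)
    return HG+d*rho+nn*.008+HX*.008*max(0,np.sin(b))
print(c(115)-HG,c(0)-HG)
S=c(115)+HX*.025
print('approach above z',S)
plan([(p+[0,0,.06],r),(S+Z*.12,D),(S,D,4)]+[(c(a),D,2) for a in (115,100,85,70,55,40,25,12,0)]+[(c(0)-Z*.004,D,2),(c(0)-Z*.004,D,1)])
E
```

```text
scene gtop (array([ 560.2, -224.4]), array([28.3, 37.2]), 59.1) 0.1849
flange top [0.1067 0.1074 0.1083] 204
disc [0.0004 0.0058 0.0072] 0.069
side gtop (array([ 557.1, -222.2]), array([29.6, 39.5]), 56.9) 0.1842
flange top [0.1052 0.1067 0.1082] 156
disc [-0.0031 -0.0017  0.0041] 0.069
[ 0.01555792 -0.00373513  0.05      ] [-0.04735085  0.01136793 -0.01388045]
approach above z [ 0.62218182 -0.03758924  0.21612057]
[[0.0, 0.0, -0.03, 0.0, 0.0, 0.0], [0.0, 0.0, -0.06, 0.0, 0.0, 0.0], [-0.009, -0.039, -0.064, 0.0, 0.0, -0.063], [-0.017, -0.078, -0.068, 0.0, 0.0, -0.126], [-0.026, -0.117, -0.072, 0.0, 0.0, -0.19]]
[[-0.001, -0.04, -0.004, 0.0, 0.0, -0.063], [-0.002, -0.079, -0.008, 0.0, 0.0, -0.126], [-0.002, -0.079, 0.022, 0.0, 0.0, -0.126], [-0.002, -0.079, 0.052, 0.0, 0.0, -0.126], [-0.002, -0.079, 0.082, 0.0, 0.0, -0.126]]
[[0.0, 0.0, 0.03, 0.0, 0.0, 0.0], [-0.013, 0.0, 0.03, 0.0, 0.0, 0.0], [-0.025, 0.0, 0.03, 0.0, 0.0, 0.0], [-0.032, 0.0, 0.03, 0.0, 0.0, 0.0], [-0.039, 0.0, 0.03, 0.0, 0.0, 0.0]]
[[-0.007, 0.0, 0.001, 0.0, 0.0, 0.0], [-0.013, 0.0, 0.003, 0.0, 0.0, 0.0], [-0.02, 0.0, 0.006, 0.0, 0.0, 0.0], [-0.026, 0.0, 0.009, 0.0, 0.0, 0.0], [-0.032, 0.0, 0.013, 0.0, 0.0, 0.0]]
[[-0.006, 0.0, 0.005, 0.0, 0.0, 0.0], [-0.01, 0.0, 0.011, 0.0, 0.0, 0.0], [-0.014, 0.0, 0.016, 0.0, 0.0, 0.0], [-0.017, 0.0, 0.023, 0.0, 0.0, 0.0], [-0.02, 0.0, 0.029, 0.0, 0.0, 0.0]]
[[0.0, 0.0, 0.006, 0.0, 0.0, 0.0], [-0.001, 0.0, 0.011, 0.0, 0.0, 0.0], [0.0, 0.0, 0.017, 0.0, 0.0, 0.0], [0.001, 0.0, 0.022, 0.0, 0.0, 0.0], [0.001, 0.0, 0.024, 0.0, 0.0, 0.0]]
[[0.0, 0.0, 0.002, 0.0, 0.0, 0.0], [0.0, 0.0, 0.002, 0.0, 0.0, 0.0], [0.0, 0.0, 0.002, 0.0, 0.0, 0.0], [0.0, 0.0, 0.002, 0.0, 0.0, 0.0], [0.0, 0.0, 0.002, 0.0, 0.0, 0.0]]
```

The probe is fully down: top at 0.185, flange at 0.107. Next: close the cap.

Emit:
carry_out([
  [0, 0, -0.03, 0, 0, 0],
  [0, 0, -0.06, 0, 0, 0],
  [-0.009, -0.039, -0.064, 0, 0, -0.063],
  [-0.017, -0.078, -0.068, 0, 0, -0.126],
  [-0.026, -0.117, -0.072, 0, 0, -0.19],
], jaw=0)

```text
time: 21.6
tool_pos: [0.5963, -0.1114, 0.3257]
ee_rot: [3.141, 0.003, -0.36]
wrist_force: [0.8, 0.3, 0.3]
width: 0.0575
finger_force: 0.0
```

Emit:
carry_out([
  [-0.001, -0.04, -0.004, 0, 0, -0.063],
  [-0.002, -0.079, -0.008, 0, 0, -0.126],
  [-0.002, -0.079, 0.022, 0, 0, -0.126],
  [-0.002, -0.079, 0.052, 0, 0, -0.126],
  [-0.002, -0.079, 0.082, 0, 0, -0.126],
])

```text
time: 22.1
tool_pos: [0.6218, -0.0369, 0.2423]
ee_rot: [3.141, 0.003, -0.235]
wrist_force: [0.3, 0.4, -0.7]
width: 0.0177
finger_force: 0.0
```

Emit:
carry_out([
  [0, 0, 0.03, 0, 0, 0],
  [-0.013, 0, 0.03, 0, 0, 0],
  [-0.025, 0, 0.03, 0, 0, 0],
  [-0.032, 0, 0.03, 0, 0, 0],
  [-0.039, 0, 0.03, 0, 0, 0],
])

```text
time: 22.6
tool_pos: [0.5842, -0.0286, 0.2143]
ee_rot: [3.141, 0.0, -0.236]
wrist_force: [2.0, -0.5, -1.6]
width: 0.0005
finger_force: 1.0
```

Emit:
carry_out([
  [-0.007, 0, 0.001, 0, 0, 0],
  [-0.013, 0, 0.003, 0, 0, 0],
  [-0.02, 0, 0.006, 0, 0, 0],
  [-0.026, 0, 0.009, 0, 0, 0],
  [-0.032, 0, 0.013, 0, 0, 0],
])

```text
time: 23.1
tool_pos: [0.553, -0.021, 0.2027]
ee_rot: [-3.142, -0.001, -0.236]
wrist_force: [1.5, 0.1, 1.0]
width: 0.0003
finger_force: 0.9
```

Emit:
carry_out([
  [-0.006, 0, 0.005, 0, 0, 0],
  [-0.01, 0, 0.011, 0, 0, 0],
  [-0.014, 0, 0.016, 0, 0, 0],
  [-0.017, 0, 0.023, 0, 0, 0],
  [-0.02, 0, 0.029, 0, 0, 0],
])

```text
time: 23.6
tool_pos: [0.5335, -0.0163, 0.1729]
ee_rot: [3.142, 0.0, -0.236]
wrist_force: [1.5, -0.1, 2.5]
width: 0.0003
finger_force: 1.0
```

Emit:
carry_out([
  [0, 0, 0.005, 0, 0, 0],
  [0, 0, 0.01, 0, 0, 0],
  [0, 0, 0.014, 0, 0, 0],
  [0, 0, 0.016, 0, 0, 0],
  [0, 0, 0.017, 0, 0, 0],
])

```text
time: 24.1
tool_pos: [0.5339, -0.0165, 0.1564]
ee_rot: [3.142, 0.0, -0.236]
wrist_force: [-2.4, -0.0, 3.2]
width: 0.0005
finger_force: 1.9
```

Emit:
carry_out([
  [0, 0, 0.001, 0, 0, 0],
  [0, 0, 0.002, 0, 0, 0],
  [0, 0, 0.002, 0, 0, 0],
  [0, 0, 0.002, 0, 0, 0],
  [0, 0, 0.002, 0, 0, 0],
])

```text
time: 24.6
tool_pos: [0.5341, -0.0164, 0.1561]
ee_rot: [-3.142, -0.001, -0.236]
wrist_force: [-2.1, 0.1, 5.7]
width: 0.0006
finger_force: 3.5
```

Emit:
carry_out([
  [0, 0, 0.001, 0, 0, 0],
  [0, 0, 0.0015, 0, 0, 0],
  [0, 0, 0.0015, 0, 0, 0],
  [0, 0, 0.0015, 0, 0, 0],
  [0, 0, 0.0015, 0, 0, 0],
])

```text
time: 25.1
tool_pos: [0.5342, -0.0165, 0.1558]
ee_rot: [-3.141, -0.002, -0.236]
wrist_force: [-4.7, 0.4, 12.0]
width: 0.0001
finger_force: 5.5
```

The cap is against its stop: the position holds while the force grows. One more small press, then lift clear and check.

Emit:
carry_out([
  [0, 0, 0.001, 0, 0, 0],
  [0, 0, 0.0015, 0, 0, 0],
  [0, 0, 0.0015, 0, 0, 0],
  [0, 0, 0.0015, 0, 0, 0],
  [0, 0, 0.0015, 0, 0, 0],
])

```text
time: 25.6
tool_pos: [0.5343, -0.0165, 0.1556]
ee_rot: [-3.141, -0.003, -0.236]
wrist_force: [-5.4, 0.5, 14.2]
width: -0.0
finger_force: 7.7
```

Emit:
carry_out([
  [0, 0, -0.01, 0, 0, 0],
  [0, 0, -0.05, 0, 0, 0],
  [0, 0, -0.09, 0, 0, 0],
  [0, 0, -0.13, 0, 0, 0],
  [0, 0, -0.15, 0, 0, 0],
])

```text
time: 26.1
tool_pos: [0.5349, -0.0166, 0.3055]
ee_rot: [-3.141, -0.006, -0.236]
wrist_force: [0.4, 0.8, 0.2]
width: 0.0005
finger_force: 0.0
```

Emit:
carry_out([
  [-0.04, 0, 0, 0, 0, 0],
  [-0.08, 0, 0, 0, 0, 0],
  [-0.12, 0, 0, 0, 0, 0],
  [-0.14, 0, 0, 0, 0, 0],
  [-0.14, 0, 0, 0, 0, 0],
])

```text
time: 26.6
tool_pos: [0.3963, 0.0168, 0.3024]
ee_rot: [-3.141, -0.002, -0.235]
wrist_force: [-0.0, 0.3, -0.4]
width: 0.0004
finger_force: 0.0
```

```bash
python3 - <<'E'
from bench import *
from h import *
a=[]
for n in("scene","side"):
    s=snapshot(n);P=cloud(s).reshape(-1,3);Q=(P-M)@RW;rad=np.hypot(Q[:,0],Q[:,1])
    q=Q[(rad<.025)&(Q[:,2]>0)&(Q[:,2]<.03)];pf=np.polyfit(q[:,0],q[:,2],1);print(n,'cap deg',-np.degrees(np.arctan(pf[0])).round(2),'top z',pf[1].round(4),len(q))
    h=np.hypot(P[:,0]-.558,P[:,1]+.226);q=P[(h<.03)&(P[:,2]>.180)];print(' gtop',rect(q[:,:2]),np.median(q[:,2]).round(4))
    o=dict(np.load(f'pics/{n}0.npz'));d=cv2.absdiff(s['img'],o['img']).max(2)
    c,_=cv2.findContours(((d>40)*255).astype(np.uint8),0,1);print(' changed',[cv2.boundingRect(k) for k in c if cv2.contourArea(k)>40])
    a.append(cv2.resize(s['img'],(400,300)))
cv2.imwrite('pics/end.png',np.hstack(a)[:,:,::-1])
print(get_obs()['time'],get_obs()['wrist_force'])
E
```

```text
scene cap deg 0.36 top z 0.0101 125
 gtop (array([ 560.6, -223.1]), array([29. , 36.9]), 58.9) 0.1849
 changed [(347, 228, 20, 13), (442, 151, 60, 26), (432, 118, 14, 32), (409, 113, 19, 24), (283, 84, 7, 19), (243, 74, 9, 27), (515, 43, 9, 17), (226, 42, 75, 25), (373, 40, 76, 46), (246, 20, 31, 9), (405, 12, 47, 13), (502, 0, 133, 189), (447, 0, 74, 109), (451, 0, 12, 29), (245, 0, 30, 12)]
side cap deg 0.19 top z 0.0097 375
 gtop (array([ 557.7, -222.9]), array([30.5, 38.3]), 62.6) 0.1842
 changed [(607, 387, 12, 9), (564, 343, 76, 88), (620, 130, 20, 29), (494, 51, 27, 9), (573, 18, 67, 63), (367, 1, 260, 355)]
26.7 [-0.28561251  0.03531851 -0.72788915]
```

View pics/end.png

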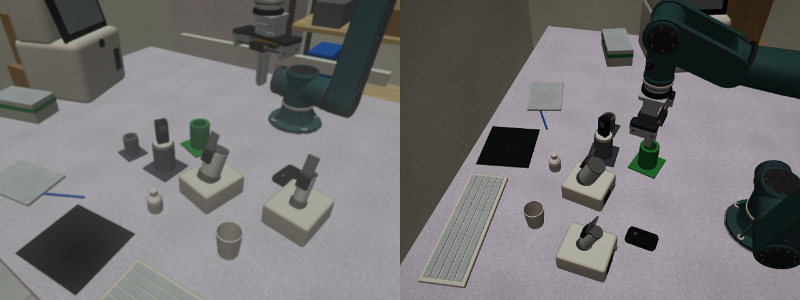

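The final picture shows the wide cap shut at (215,155, left view), measured at 0.2–0.4° with its top about 10 mm above the mouth. The probe stands upright in its holder at (160,145), nothing else has moved, and the arm is clear.

```bash
python3 -c "
from bench import *
print(close_job())"
```

```text
the job is handed in; nothing more can be done
None
```

The job is handed in at 26.7 s: the wide cap was opened, the seat pressed to about 6 mm of tip travel for over 2 s, the thermometer returned fully down, and the cap shut (within 0.4°); the verdict was not shown.

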